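# Line up the wrench sockets by size

### The arm

A 7-joint arm with a two-finger parallel gripper is mounted at the origin on the work surface. World frame = base frame: x ahead of the robot, y to its left, z up, the work surface at z = 0. Lengths are in m, angles in rad, forces in N, time in s.
With the tool pointing down it reaches from about 0.35 to 0.9 m from the base axis. Payload 7.2 kg.
Tool frame: the origin (TCP) lies on the centre line of the jaws, within the pads' length; the fingertips stand 8 mm ahead of it and the grasp point (between the pads) lies 11 mm behind it; z points along the fingers, y is the line along which they close (so a half turn about z gives the same grasp; the last joint's range is limited). The gripper opens to 85 mm and grips with 20 to 120 N. Pads are 22 mm wide; open, the fingers measure 114 mm over their backs; the gripper's body (76 mm by 85 mm) begins 54 mm behind the grasp point. The pads swing forward as they close: fully open they stand 13 mm farther back than shut.
Start: joints at [-1.192, 0.411, -0.013, 1.596, 0.006, 1.134, -0.082], TCP at [0.27, 0.564, 0.239] pointing down, gripper open.
Joint ranges: [-2.95, 2.95], [-0.29, 1.99], [-1.47, 1.44], [0.14, 2.54], [-1.03, 4.17], [0.13, 1.85], [-2.86, 2.86]. Speed limits (rad/s): [2.39, 2.39, 3.01, 3.01, 3.14, 3.14, 3.14].

### API

Orientations are given as a unit quaternion [w, x, y, z].
In Python, from station import monitor, eyes, order, spotter gives the robot as it stands.
- The arm moves only by the tool apply_moves, never from a script. Its argument "motion" is a list of rows, each a list of 3 entries, a list of its own where there are three numbers: the shift along the tool's x, y, z in m, then the turn about the tool's z in rad, then the opening, from 0 (shut) to 1 (fully open). A call has 1 to 20 rows; each row is the pose to reach, as a shift and turn from the pose commanded when the call began, along the tool's axes at that moment; what a row does not reach only later rows make up. A row lasts 1/10 s, in which the tool goes at most 50 mm and 8.59 degrees, less where a joint would pass 70% of its speed; a pose out of reach is approached as far as the arm can. A call with a gripper value outside its range is refused whole. The fingers move at their own pace and stop on an object; "force" is the grip in N (left out, the last holds). Time passes only in rows, so rows that repeat a pose let the fingers close. It gives the time, the measured TCP pose, the force, the opening and the grip force at its end, in the units of the state.
- monitor.sense(): the state, without advancing time (a new reading comes with each control period).
- eyes.read_camera(name): name is "scene" or "top" or "wrist"; returns the picture (384x512x3 uint8, red, green, blue); there is no depth.
- eyes.calibration(name): a dict with "intrinsics" (3x3 intrinsics, pixels), "pose" (4x4, takes a point from camera to world coordinates). Camera axes: x right, y up, looking along -z (the intrinsics and any distortion apply to the point x, -y, -z); pixel columns grow to the right and rows downward; lengths in m; the calibration is good to about 2 mm. A picture is of the moment at which its call begins: read the wrist's pose just before it. calibration takes no time and is no camera call; for the wrist camera it gives the pose at the moment of the call.
- order.hand_in(): hands the job in; it is judged then, once.
Trained networks look in the newest picture that a camera, given by its name, has taken for a name from the list of things; names that differ only in an ending like _2 or _b are one class to them, and where a whole thing is asked for, a point or a joint stands for the part that bears it (a point fixed in the world has none). Each returns a list of dicts, best first, with "score" (0 to 1); they miss things now and then, are a little off and sometimes report something else, mostly with a low value. They report only what shows in the picture. A call takes as long as a camera call.
- spotter.masks_of(camera, thing): "pixels" (384x512 bool, what is visible of it) and "extent" ([centre column, centre row, width, height] in pixels, round what is visible of it).
- spotter.mark_of(camera, thing): "position" ([column, row] in pixels: a listed point, or the origin of a listed thing).
The state is a dict: "time_s": time; "q": joint angles; "qvel": joint speeds; "effort": joint torques, N m; "tool_pos": TCP position; "tcp_rot": TCP orientation; "contact_force": force on the tool from outside, world axes, zero at the start; "torque": the same for the moment, N m; "width": finger opening in m; "finger_force": force on a finger pad.
Only numpy, scipy, OpenCV 4.12 (cv2) and the standard library are available. Lean on these libraries where they do the work, as an engineer would, in place of code of your own. Each camera call takes 0.05 s, during which the arm holds its last target. There are 200 camera calls.

### The job

Put the five wrench sockets away on the wooden board in order of size: the smallest on the ring next to the red end block, then each next larger one on the next ring, so that the largest stands next to the grey block. Leave each socket standing upright, mouth up, centred on its own ring.

Things in the scene. Friction and masses are not known exactly. Their poses are not given: they have to be found in the camera images.
- socket_yellow_center (a point): Wrench socket with a yellow plastic sleeve round its middle (top rim yellow too, dark hexagon mouth on top): an upright loose steel cylinder, 26 mm across and 44 mm tall, about 90 g. The point is its centre, half-way up (22 mm over its foot); z points up its axis.
- socket_blue_center (a point): Wrench socket with a blue plastic sleeve round its middle (top rim blue too, dark hexagon mouth on top): an upright loose steel cylinder, 34 mm across and 50 mm tall, about 170 g. The point is its centre, half-way up (25 mm over its foot); z points up its axis.
- socket_green_center (a point): Wrench socket with a green plastic sleeve round its middle (top rim green too, dark hexagon mouth on top): an upright loose steel cylinder, 42 mm across and 56 mm tall, about 280 g. The point is its centre, half-way up (28 mm over its foot); z points up its axis.
- socket_orange_center (a point): Wrench socket with an orange plastic sleeve round its middle (top rim orange too, dark hexagon mouth on top): an upright loose steel cylinder, 50 mm across and 62 mm tall, about 420 g. The point is its centre, half-way up (31 mm over its foot); z points up its axis.
- socket_white_center (a point): Wrench socket with a white plastic sleeve round its middle (top rim white too, dark hexagon mouth on top): an upright loose steel cylinder, 58 mm across and 68 mm tall, about 600 g. The point is its centre, half-way up (34 mm over its foot); z points up its axis.
- board: Fixed dark wooden storage board lying on the bench, 90 mm (its x) by 420 mm (its y) and 12 mm thick; origin at the centre of its underside, z up. Five identical white ring marks, 67 mm across with a white centre dot, are painted on its top face along its y axis, at x = 0 and y = -140, -70, 0, 70 and 140 mm. It is turned at most 0.2 rad either way.
- red_end: Fixed red plastic block across one end of the board's top face, 80 mm (along the board's x) by 20 mm, 20 mm high; origin at the centre of its underside, 187 mm from the board's middle along its y, so the nearest ring's centre is 47 mm from it and the others follow every 70 mm. The red and grey blocks are at opposite ends; which end is which varies.
- grey_end: Fixed grey plastic block across one end of the board's top face, 80 mm (along the board's x) by 20 mm, 20 mm high; origin at the centre of its underside, 187 mm from the board's middle along its y, so the nearest ring's centre is 47 mm from it and the others follow every 70 mm. The red and grey blocks are at opposite ends; which end is which varies.

How it is judged:
By the outcome, as a careful person would: the job done as asked, in the order asked, and still so for the second after the job is handed in, with the robot touching nothing.
It also fails if it takes over 112 s, if anything falls off the work surface, if the arm or the gripper's body presses on something with over 40 N, if the wrist force passes 120 N, or if a joint passes its speed limit or range.

## Working session

There is one attempt and no reset: what is moved stays moved. The work goes in short steps, Python scripts to look and compute and a tool call to move; the robot and the scene stay as the last step left them, time stands still between calls to the robot, and variables do not carry over. Pictures are saved under pics/ and viewed, at most 14 in all, crops included, and the job is handed in when it is done.

Besides the shell and the picture viewer there is one more tool, called by a JSON object that holds its "name" and its "arguments". apply_moves: Moves the arm, as the interface text tells. Its arguments: {"type":"object","properties":{"motion":{"type":"array","items":{"type":"array"}},"force":{"type":"number"}},"required":["motion"]}

```bash
mkdir -p pics
python3 - <<'E'
from station import monitor, eyes, order, spotter
import cv2
s=monitor.sense(); print({k:s[k] for k in('time_s','tool_pos','tcp_rot','width')})
for c in('scene','top'):
    im=eyes.read_camera(c); cv2.imwrite(f'pics/{c}0.png',im[:,:,::-1]); k=eyes.calibration(c); print(c,k)
    for n in ['socket_%s_center'%x for x in('yellow','blue','green','orange','white')]+['board','red_end','grey_end']:
        print(n,[(m['position'],m['score']) for m in spotter.mark_of(c,n)[:2]])
E
```

```text
{'time_s': 0.0, 'tool_pos': array([0.26986501, 0.56319357, 0.23841447]), 'tcp_rot': array([-1.20553022e-04,  2.21513957e-01,  9.75156840e-01, -8.29883382e-04]), 'width': 0.0855726565086802}
scene {'intrinsics': array([[437.80039767,   0.        , 257.03485915],
       [  0.        , 437.80039767, 190.1952629 ],
       [  0.        ,   0.        ,   1.        ]]), 'pose': array([[-8.48601447e-01, -2.97101173e-01,  4.37728771e-01,
         1.05354750e+00],
       [ 5.29031793e-01, -4.78088987e-01,  7.01110749e-01,
         7.83896434e-01],
       [ 9.72478279e-04,  8.26536033e-01,  5.62882972e-01,
         6.77833614e-01],
       [ 0.00000000e+00,  0.00000000e+00,  0.00000000e+00,
         1.00000000e+00]])}
socket_yellow_center [([329.0, 214.4], 0.47)]
socket_blue_center [([282.2, 185.8], 0.64)]
socket_green_center [([371.9, 249.7], 0.93)]
socket_orange_center [([274.2, 159.4], 0.88)]
socket_white_center [([242.2, 134.2], 0.91), ([283.1, 181.7], 0.33)]
board [([224.3, 204.0], 0.98)]
red_end [([267.3, 238.6], 0.69), ([327.5, 214.9], 0.63)]
grey_end [([194.7, 168.5], 0.58), ([283.0, 185.9], 0.51)]
top {'intrinsics': array([[402.9988799 ,   0.        , 252.46661011],
       [  0.        , 402.9988799 , 189.6669378 ],
       [  0.        ,   0.        ,   1.        ]]), 'pose': array([[-0.01201506,  0.9957341 , -0.09148351,  0.45611315],
       [-0.99992682, -0.0118358 ,  0.00250174,  0.00782016],
       [ 0.00140829,  0.09150687,  0.99580345,  1.04896104],
       [ 0.        ,  0.        ,  0.        ,  1.        ]])}
socket_yellow_center [([309.8, 232.8], 0.74)]
socket_blue_center [([264.8, 225.0], 0.58)]
socket_green_center [([136.1, 228.0], 0.83), ([199.5, 157.5], 0.48)]
socket_orange_center [([312.0, 234.1], 0.78), ([263.9, 222.1], 0.42)]
socket_white_center [([379.5, 233.2], 0.62)]
board [([269.7, 161.1], 0.76)]
red_end [([200.9, 157.8], 0.61)]
grey_end [([346.5, 161.7], 0.57)]
```

View pics/top0.png

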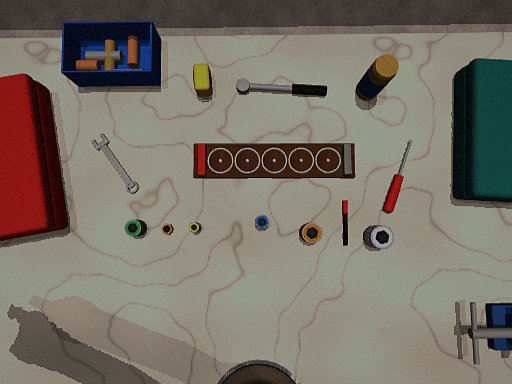

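View pics/scene0.png

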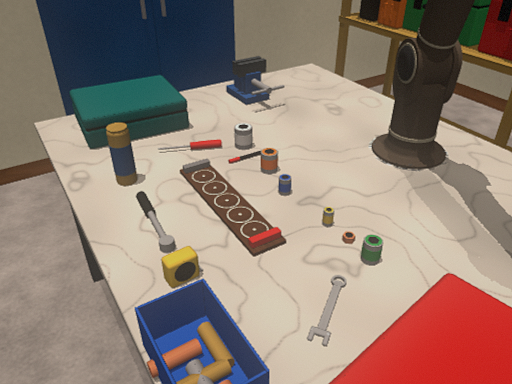

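Top view: the board is at (274,160), with the red end on the left at col 201 (+y) and grey on the right at col 347. The sockets stand in a row near image row 230: green at col 135, yellow 195, blue 262, orange 311 and white 379. A decoy nut lies at (167,229), and a marker pen at (345,222) between orange and white. The scene view agrees.

```bash
cat > h.py <<'E'
from station import monitor, eyes, order, spotter
import numpy as np, cv2
from scipy.spatial.transform import Rotation as R
H=dict(yellow=44,blue=50,green=56,orange=62,white=68)
def world(c,uv,z,k=None):
    k=k or eyes.calibration(c); d=np.linalg.solve(k['intrinsics'],[*uv,1])*[1,-1,-1]
    d=k['pose'][:3,:3]@d; p=k['pose'][:3,3]; return p+d*(z-p[2])/d[2]
def proj(k,P):
    p=k['pose']; q=(p[:3,:3].T@(np.asarray(P)-p[:3,3]))*[1,-1,-1]; q=k['intrinsics']@q; return q[:2]/q[2]
def tool(): 
    s=monitor.sense(); q=s['tcp_rot']; return s['tool_pos'],R.from_quat([q[1],q[2],q[3],q[0]]).as_matrix(),s
def shift(t,yang=None):
    p,M,s=tool(); d=M.T@(np.asarray(t)-p); r=None
    if yang is not None:
        a=np.arctan2(M[1,1],M[0,1]); r=-((yang-a+np.pi/2)%np.pi-np.pi/2)
    return d.round(4),r
E
python3 - <<'E'
from h import *
k=eyes.calibration('top')
for n,uv in dict(green=(135,228),yellow=(195,228),blue=(262,222),orange=(311,233),white=(379,237)).items(): print(n,world('top',uv,H[n]/1000,k).round(4))
im=eyes.read_camera('top')
for n in('red','grey'):
    m=spotter.masks_of('top',n+'_end')[0]; print(n,m['score'],m['extent'],world('top',m['extent'][:2],.03,k).round(4))
for u in (220,247,274,301,328): print(world('top',(u,160.5),.012,k).round(4))
print(shift([.45,.0,.3],0)); print(tool()[1].round(3)); kw=eyes.calibration('wrist'); print(kw['pose'].round(3),kw['intrinsics'])
E
```

```text
green [0.4564 0.2945 0.056 ]
yellow [0.4546 0.1491 0.044 ]
blue [ 0.4674 -0.0173  0.05  ]
orange [ 0.4391 -0.136   0.062 ]
white [ 0.4276 -0.2994  0.068 ]
red 0.52 [198.5, 159.8, 10.6, 35.2] [0.628  0.1423 0.03  ]
grey 0.71 [198.6, 160.9, 7.1, 35.9] [0.6252 0.142  0.03  ]
[0.6286 0.0887 0.012 ]
[0.6277 0.0185 0.012 ]
[ 0.6269 -0.0517  0.012 ]
[ 0.6261 -0.122   0.012 ]
[ 0.6252 -0.1922  0.012 ]
(array([-0.4058, -0.4306, -0.0607]), np.float64(1.1240105789621446))
[[-0.902  0.432  0.   ]
 [ 0.432  0.902  0.   ]
 [-0.     0.    -1.   ]]
[[ 0.433 -0.858 -0.278  0.2  ]
 [ 0.902  0.412  0.133  0.598]
 [-0.    -0.308  0.951  0.374]
 [ 0.     0.     0.     1.   ]] [[316.78262531   0.         251.0308954 ]
 [  0.         316.78262531 193.11222988]
 [  0.           0.           1.        ]]
```

{"name": "apply_moves", "arguments": {"motion": [[[-0.465,-0.368,-0.11],1.124,1],[[-0.465,-0.368,-0.11],1.124,1],[[-0.465,-0.368,-0.11],1.124,1],[[-0.465,-0.368,-0.11],1.124,1],[[-0.465,-0.368,-0.11],1.124,1],[[-0.465,-0.368,-0.11],1.124,1],[[-0.465,-0.368,-0.11],1.124,1],[[-0.465,-0.368,-0.11],1.124,1],[[-0.465,-0.368,-0.11],1.124,1],[[-0.465,-0.368,-0.11],1.124,1],[[-0.465,-0.368,-0.11],1.124,1],[[-0.465,-0.368,-0.11],1.124,1],[[-0.465,-0.368,-0.11],1.124,1],[[-0.465,-0.368,-0.11],1.124,1],[[-0.465,-0.368,-0.11],1.124,1],[[-0.465,-0.368,-0.11],1.124,1]]}}

```text
time_s: 2.65
tool_pos: [0.5299, 0.0326, 0.3489]
tcp_rot: [-0.0, 0.706, 0.708, -0.0]
contact_force: [-0.1, -0.1, -0.4]
width: 0.0852
finger_force: 0.0
```

Run:
```python
from h import *
p,M,s=tool(); print(p.round(4),M.round(3),s['time_s'],abs(s['qvel']).max())
k=eyes.calibration('wrist'); im=eyes.read_camera('wrist'); cv2.imwrite('pics/w1.png',im[:,:,::-1])
np.savez('w1.npz',im=im,K=k['intrinsics'],P=k['pose'])
for n in H:
    print(n,[(m['position'],m['score'],world('wrist',m['position'],H[n]/2000,k).round(4)) for m in spotter.mark_of('wrist',f'socket_{n}_center')[:2]])
for n in('board','red_end','grey_end'): print(n,[(m['position'],m['score'],world('wrist',m['position'],.0 if n=='board' else .012,k).round(4)) for m in spotter.mark_of('wrist',n)[:2]])
```

```text
[0.5299 0.0326 0.3489] [[-0.003  1.    -0.001]
 [ 1.     0.003  0.001]
 [ 0.001 -0.001 -1.   ]] 2.65 0.0043828702227895954
yellow [([197.2, 57.1], 0.77, array([0.4577, 0.1545, 0.022 ]))]
blue [([214.5, 177.2], 0.78, array([ 0.4758, -0.0119,  0.025 ]))]
green []
orange [([194.4, 251.8], 0.89, array([ 0.4402, -0.1338,  0.031 ]))]
white [([191.2, 338.9], 0.57, array([ 0.4261, -0.3033,  0.034 ]))]
board [([311.8, 193.6], 0.66, array([ 0.6282, -0.0455,  0.    ]))]
red_end [([323.4, 73.4], 0.85, array([0.6312, 0.1348, 0.012 ]))]
grey_end [([307.0, 299.9], 0.67, array([ 0.6294, -0.2381,  0.012 ]))]
```

View pics/w1.png

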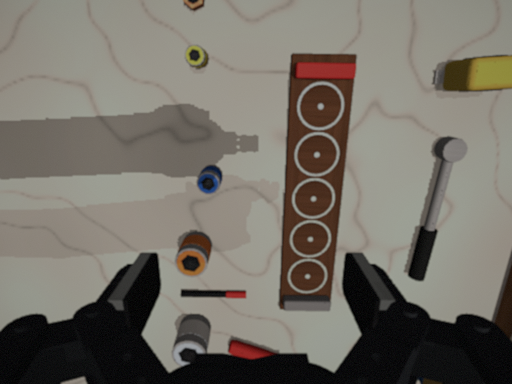

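Wrist view: red block at (325,71), ring dots running from (320,105) down to (307,276), grey block at (306,303). Rim tops are at about yellow (195,55), blue (209,183), orange (192,262) and white (190,352). Next I fit the dots at sub-pixel accuracy.

```bash
cat >> h.py <<'E'
def load(f): z=np.load(f); return z['im'],dict(intrinsics=z['K'],pose=z['P'])
def dots(im,k,guess,r=8):
    g=cv2.cvtColor(im,cv2.COLOR_RGB2GRAY).astype(float); out=[]
    for u,v in guess:
        w=g[v-r:v+r+1,u-r:u+r+1]; w=np.clip(w-(w.min()+w.max())/2,0,None); y,x=np.mgrid[-r:r+1,-r:r+1]
        out.append(world('wrist',(u+(w*x).sum()/w.sum(),v+(w*y).sum()/w.sum()),.012,k)[:2])
    return np.array(out)
E
python3 - <<'E'
from h import *
im,k=load('w1.npz')
d=dots(im,k,[(320,105),(317,154),(313,198),(310,239),(307,276)]); print(d.round(4))
s=np.arange(-2,3)*.07; c=d.mean(0); t=(s@(d-c))/(s@s); print(c,t,np.hypot(*t)); t/=np.hypot(*t)
L=c+s[:,None]*t; print(L.round(4),'xaxis ang',np.arctan2(t[1],t[0])+np.pi/2)
np.savez('board.npz',L=L)
for n,uv in dict(yellow=(195,55),blue=(209,183),orange=(192,262),white=(190,352)).items(): print(n,world('wrist',uv,H[n]/1000,k).round(4))
E
```

```text
[[ 0.6298  0.0909]
 [ 0.629   0.0206]
 [ 0.6283 -0.0495]
 [ 0.6276 -0.1197]
 [ 0.6269 -0.1899]]
[ 0.62831394 -0.04950818] [-0.01043722 -1.00282267] 1.0028769848912544
[[ 0.6298  0.0905]
 [ 0.629   0.0205]
 [ 0.6283 -0.0495]
 [ 0.6276 -0.1195]
 [ 0.6269 -0.1895]] xaxis ang -0.010407468680580845
yellow [0.4585 0.155  0.044 ]
blue [ 0.4707 -0.0137  0.05  ]
orange [ 0.4419 -0.1342  0.062 ]
white [ 0.4306 -0.2987  0.068 ]
```

{"name": "apply_moves", "arguments": {"motion": [[[0.122,-0.071,0.2],0.01,1],[[0.122,-0.071,0.2],0.01,1],[[0.122,-0.071,0.2],0.01,1],[[0.122,-0.071,0.2],0.01,1],[[0.122,-0.071,0.2],0.01,1],[[0.122,-0.071,0.2],0.01,1],[[0.122,-0.071,0.2],0.01,1],[[0.122,-0.071,0.2],0.01,1]]}}

```text
time_s: 3.9
tool_pos: [0.4608, 0.1523, 0.1504]
tcp_rot: [0.001, 0.711, 0.703, 0.001]
contact_force: [0.2, -0.4, 0.5]
width: 0.0854
finger_force: 0.0
```

```bash
cat >> h.py <<'E'
def hover(n):
    k=eyes.calibration('wrist'); im=eyes.read_camera('wrist'); cv2.imwrite(f'pics/hov_{n}.png',im[:,:,::-1]); np.savez(f'hov_{n}.npz',im=im,K=k['intrinsics'],P=k['pose'])
    p,M,s=tool(); print(s['time_s'],p.round(4),'ang',np.arctan2(M[1,1],M[0,1]))
    for m in spotter.mark_of('wrist',f'socket_{n}_center')[:1]: w=world('wrist',m['position'],H[n]/2000,k); print('mark',m['position'],m['score'],w.round(4),'shift',shift([*w[:2],.014])[0])
    for m in spotter.masks_of('wrist',f'socket_{n}_center')[:1]: print('mask',m['extent'],m['score'])
E
python3 -c "
from h import *
hover('yellow')"
```

```text
3.95 [0.461  0.1522 0.1506] ang -0.011576541346424359
mark [248.9, 185.6] 0.58 [0.4603 0.1531 0.022 ] shift [ 0.0007 -0.0009  0.1366]
mask [245.3, 186.6, 31.2, 36.1] 0.9
```

View pics/hov_yellow.png

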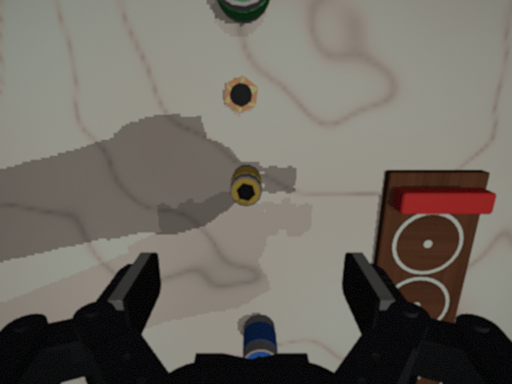

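Hover view: the yellow rim and mouth are at (246,191), the nut at (241,95), and the first ring dot at (428,244).

```bash
cat >> h.py <<'E'
def rim(n,uv):
    im,k=load(f'hov_{n}.npz'); w=world('wrist',uv,H[n]/1000,k); p,M,s=tool(); print('rim',w.round(4),'shift',shift([*w[:2],.014])[0])
E
python3 -c "
from h import *
rim('yellow',(246,191)); im,k=load('hov_yellow.npz'); print(dots(im,k,[(428,244)]))
w=world('wrist',(245.3,186.6),.022,k);print(w)"
```

```text
rim [0.4581 0.1552 0.044 ] shift [ 0.0027 -0.0029  0.1365]
[[0.63048314 0.09012287]]
[0.45715685 0.15226057 0.022     ]
```

{"name": "apply_moves", "arguments": {"motion": [[[0.002,-0.002,0.05],0,1],[[0.002,-0.002,0.09],0,1],[[0.002,-0.002,0.12],0,1],[[0.002,-0.002,0.137],0,1],[[0.002,-0.002,0.137],0,1],[[0.002,-0.002,0.137],0,0.2],[[0.002,-0.002,0.137],0,0.1],[[0.002,-0.002,0.137],0,0.1],[[0.002,-0.002,0.137],0,0.1],[[0.002,-0.002,0.137],0,0.1],[[0.002,-0.002,0.137],0,0.1],[[0.002,-0.002,0.137],0,0.1]], "force": 40}}

```text
time_s: 5.25
tool_pos: [0.4579, 0.1552, 0.0132]
tcp_rot: [0.0, 0.711, 0.704, 0.001]
contact_force: [-1.8, 0.0, 7.7]
width: 0.0251
finger_force: 38.8
```

{"name": "apply_moves", "arguments": {"motion": [[[0,0,-0.04],0,0.1],[[0,0,-0.08],0,0.1],[[-0.018,0.05,-0.08],0,0.1],[[-0.036,0.1,-0.08],0,0.1],[[-0.054,0.145,-0.08],0,0.1],[[-0.063,0.172,-0.08],0,0.1],[[-0.063,0.172,-0.08],0,0.1],[[-0.063,0.172,-0.05],0,0.1],[[-0.063,0.172,-0.03],0,0.1],[[-0.063,0.172,-0.02],0,0.1],[[-0.063,0.172,-0.02],0,0.1]]}}

```text
time_s: 6.35
tool_pos: [0.6274, 0.0903, 0.031]
tcp_rot: [-0.001, 0.71, 0.704, -0.001]
contact_force: [-0.5, -0.4, -1.5]
width: 0.0247
finger_force: 39.9
```

```bash
python3 -c "
from h import *
L=np.load('board.npz')['L']; p,M,s=tool(); print(p,s['width'],s['contact_force'],np.arctan2(M[1,1],M[0,1]),shift([.6300,.0903,.0265]))"
```

```text
[0.62738516 0.09033624 0.03102579] 0.024694242079447978 [-0.45545902 -0.4497713  -1.49265651] -0.009572913972521498 (array([-0.    ,  0.0026,  0.0045]), None)
```

{"name": "apply_moves", "arguments": {"motion": [[[0,0.002,0.003],0,0.1],[[0,0.002,0.005],0,0.1],[[0,0.002,0.005],0,0.1],[[0,0.002,0.005],0,0.1],[[0,0.002,0.005],0,0.1]]}}

```text
time_s: 6.85
tool_pos: [0.631, 0.0902, 0.0277]
tcp_rot: [0.0, 0.711, 0.704, 0.0]
contact_force: [-0.1, 0.0, -1.7]
width: 0.0247
finger_force: 39.9
```

{"name": "apply_moves", "arguments": {"motion": [[[0,-0.001,0.002],0,0.1],[[0,-0.001,0.002],0,0.1],[[0,-0.001,0.002],0,0.1],[[0,-0.001,0.002],0,0.5],[[0,-0.001,0.002],0,1],[[0,-0.001,0.002],0,1],[[0,-0.001,0.002],0,1],[[0,-0.001,-0.03],0,1],[[0,-0.001,-0.07],0,1],[[0,-0.001,-0.12],0,1],[[-0.03,-0.05,-0.12],0,1],[[-0.06,-0.09,-0.12],0,1],[[-0.09,-0.135,-0.12],0,1],[[-0.105,-0.158,-0.12],0,1],[[-0.105,-0.158,-0.12],0,1],[[-0.105,-0.158,-0.12],0,1]]}}

```text
time_s: 8.45
tool_pos: [0.4718, -0.0134, 0.1479]
tcp_rot: [0.0, 0.711, 0.703, 0.001]
contact_force: [-0.1, 0.5, -0.5]
width: 0.0855
finger_force: 0.0
```

```bash
python3 -c "
from h import *
hover('blue')"
```

```text
8.5 [ 0.4727 -0.0128  0.1478] ang -0.009795740503391532
mark [249.7, 190.8] 0.95 [ 0.4719 -0.0155  0.025 ] shift [-0.003  -0.0012  0.1336]
mask [249.2, 191.6, 42.9, 55.3] 0.8
```

View pics/hov_blue.png

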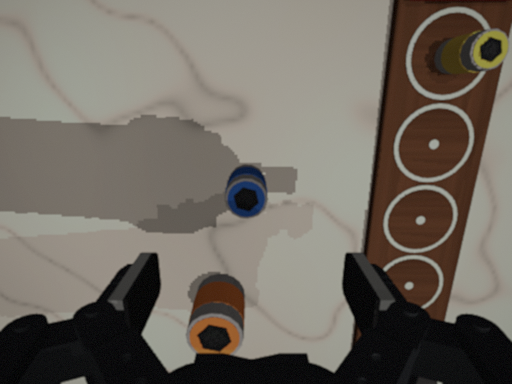

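Hover view: blue rim at (246,198), yellow standing on the first ring with its rim at (489,49), ring 2's dot at (433,144), and the orange rim at (214,337).

```bash
python3 -c "
from h import *
rim('blue',(246,198)); im,k=load('hov_blue.npz'); print(dots(im,k,[(433,144),(420,220)]).round(4)); print('yellow rim',world('wrist',(489,49),.056,k), proj(k,[.63,.0903,.012]))
print('orange',world('wrist',(214,337),.062,k).round(4))"
```

```text
rim [ 0.4691 -0.0135  0.05  ] shift [-0.001  -0.0039  0.1334]
[[ 0.6298  0.0207]
 [ 0.629  -0.0497]]
yellow rim [0.63055722 0.09005887 0.056     ] [448.47359058  55.63247435]
orange [ 0.4398 -0.1353  0.062 ]
```

{"name": "apply_moves", "arguments": {"motion": [[[-0.002,-0.003,0.05],0,1],[[-0.002,-0.003,0.09],0,1],[[-0.002,-0.003,0.12],0,1],[[-0.002,-0.003,0.131],0,1],[[-0.002,-0.003,0.131],0,1],[[-0.002,-0.003,0.131],0,0.3],[[-0.002,-0.003,0.131],0,0.15],[[-0.002,-0.003,0.131],0,0.15],[[-0.002,-0.003,0.131],0,0.15],[[-0.002,-0.003,0.131],0,0.15],[[-0.002,-0.003,0.131],0,0.15],[[-0.002,-0.003,0.131],0,0.15]], "force": 45}}

```text
time_s: 9.8
tool_pos: [0.4694, -0.015, 0.0174]
tcp_rot: [0.0, 0.711, 0.704, 0.001]
contact_force: [-1.4, 0.1, 9.6]
width: 0.0333
finger_force: 43.9
```

{"name": "apply_moves", "arguments": {"motion": [[[0,0,-0.04],0,0.15],[[0,0,-0.07],0,0.15],[[0.012,0.05,-0.07],0,0.15],[[0.024,0.1,-0.07],0,0.15],[[0.034,0.145,-0.07],0,0.15],[[0.037,0.16,-0.07],0,0.15],[[0.037,0.16,-0.05],0,0.15],[[0.037,0.16,-0.03],0,0.15],[[0.037,0.16,-0.017],0,0.15],[[0.037,0.16,-0.016],0,0.15],[[0.037,0.16,-0.016],0,0.15],[[0.037,0.16,-0.016],0,0.15],[[0.037,0.16,-0.016],0,0.15]]}}

```text
time_s: 11.1
tool_pos: [0.6298, 0.0202, 0.0334]
tcp_rot: [0.0, 0.711, 0.704, 0.001]
contact_force: [0.4, -1.0, -1.9]
width: 0.0331
finger_force: 45.8
```

{"name": "apply_moves", "arguments": {"motion": [[[0,0,0.002],0,0.15],[[0,0,0.0035],0,0.15],[[0,0,0.0035],0,0.15],[[0,0,0.0035],0,0.15],[[0,0,0.0035],0,0.5],[[0,0,0.0035],0,1],[[0,0,0.0035],0,1],[[0,0,0.0035],0,1],[[0,0,-0.03],0,1],[[0,0,-0.07],0,1],[[0,0,-0.12],0,1],[[-0.03,-0.037,-0.125],0,1],[[-0.06,-0.074,-0.125],0,1],[[-0.09,-0.111,-0.125],0,1],[[-0.12,-0.148,-0.125],0,1],[[-0.145,-0.175,-0.125],0,1],[[-0.157,-0.187,-0.125],0,1],[[-0.157,-0.187,-0.125],0,1],[[-0.157,-0.187,-0.125],0,1]]}}

```text
time_s: 13.0
tool_pos: [0.4416, -0.1345, 0.1576]
tcp_rot: [0.0, 0.711, 0.704, 0.001]
contact_force: [0.4, 0.9, -0.1]
width: 0.0853
finger_force: 0.0
```

```bash
python3 -c "
from h import *
hover('orange')"
```

```text
13.05 [ 0.4418 -0.1341  0.1574] ang -0.008723226505784339
mark [252.2, 188.9] 0.8 [ 0.4438 -0.1361  0.031 ] shift [-0.0021  0.0019  0.1433]
mask [250.8, 191.9, 62.4, 74.3] 0.97
```

View pics/hov_orange.png

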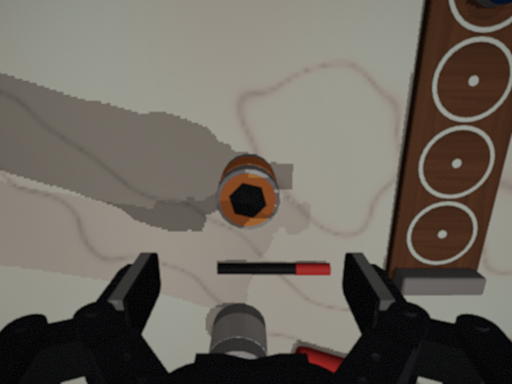

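Hover view: orange rim at (249,199), ring dots at (473,81), (457,163) and (442,234), and the marker at row 268, clear of the fingers.

```bash
python3 -c "
from h import *
rim('orange',(249,199)); im,k=load('hov_orange.npz'); print(dots(im,k,[(473,81),(457,163),(442,234)]).round(4))"
```

```text
rim [ 0.4412 -0.1347  0.062 ] shift [-0.0007 -0.0005  0.1432]
[[ 0.6292 -0.0491]
 [ 0.6284 -0.1195]
 [ 0.6277 -0.1897]]
```

{"name": "apply_moves", "arguments": {"motion": [[[-0.001,0,0.05],0,1],[[-0.001,0,0.09],0,1],[[-0.001,0,0.12],0,1],[[-0.001,0,0.136],0,1],[[-0.001,0,0.136],0,1],[[-0.001,0,0.136],0,0.5],[[-0.001,0,0.136],0,0.3],[[-0.001,0,0.136],0,0.3],[[-0.001,0,0.136],0,0.3],[[-0.001,0,0.136],0,0.3],[[-0.001,0,0.136],0,0.3]], "force": 60}}

```text
time_s: 14.25
tool_pos: [0.441, -0.1358, 0.0225]
tcp_rot: [0.0, 0.711, 0.704, 0.001]
contact_force: [-1.6, 1.2, 6.2]
width: 0.049
finger_force: 61.2
```

{"name": "apply_moves", "arguments": {"motion": [[[0,0,-0.04],0,0.3],[[0,0,-0.07],0,0.3],[[0.004,0.045,-0.07],0,0.3],[[0.009,0.095,-0.07],0,0.3],[[0.013,0.14,-0.07],0,0.3],[[0.0175,0.175,-0.07],0,0.3],[[0.0175,0.187,-0.07],0,0.3],[[0.0175,0.187,-0.05],0,0.3],[[0.0175,0.187,-0.03],0,0.3],[[0.0175,0.187,-0.018],0,0.3],[[0.0175,0.187,-0.016],0,0.3],[[0.0175,0.187,-0.016],0,0.3],[[0.0175,0.187,-0.016],0,0.3],[[0.0175,0.187,-0.016],0,0.3]]}}

```text
time_s: 15.65
tool_pos: [0.6284, -0.1205, 0.0384]
tcp_rot: [0.001, 0.711, 0.704, 0.001]
contact_force: [0.2, -0.6, -4.3]
width: 0.0491
finger_force: 64.7
```

{"name": "apply_moves", "arguments": {"motion": [[[0,0,0.002],0,0.3],[[0,0,0.0035],0,0.3],[[0,0,0.0035],0,0.3],[[0,0,0.0035],0,0.3],[[0,0,0.0035],0,0.6],[[0,0,0.0035],0,1],[[0,0,0.0035],0,1],[[0,0,0.0035],0,1],[[0,0,-0.03],0,1],[[0,0,-0.07],0,1],[[0,0,-0.12],0,1],[[-0.03,-0.035,-0.127],0,1],[[-0.065,-0.07,-0.127],0,1],[[-0.1,-0.105,-0.127],0,1],[[-0.13,-0.14,-0.127],0,1],[[-0.16,-0.175,-0.127],0,1],[[-0.182,-0.197,-0.127],0,1],[[-0.182,-0.197,-0.127],0,1],[[-0.182,-0.197,-0.127],0,1]]}}

```text
time_s: 17.55
tool_pos: [0.4287, -0.3008, 0.1645]
tcp_rot: [0.0, 0.711, 0.703, 0.0]
contact_force: [0.5, 0.8, 0.5]
width: 0.0852
finger_force: 0.0
```

```bash
python3 -c "
from h import *
hover('white')"
```

```text
17.6 [ 0.4295 -0.3     0.1643] ang -0.009819604260843478
mask [249.8, 196.0, 77.8, 87.4] 0.63
```

View pics/hov_white.png

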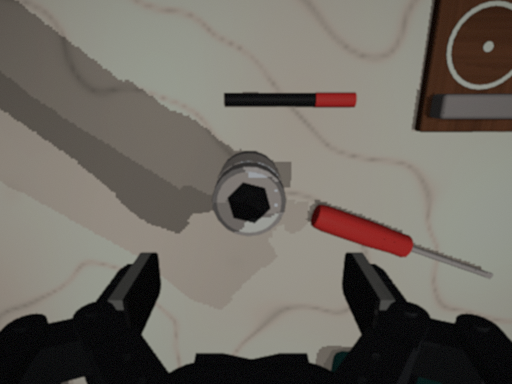

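Hover view: white rim at (250,200), ring 5's dot at (488,47). The screwdriver handle end at (313,214) is close to where the +x finger would come down, so I check that clearance.

```bash
python3 -c "
from h import *
rim('white',(250,200)); im,k=load('hov_white.npz'); print(dots(im,k,[(488,47)]).round(4))
for uv in [(313,214),(320,205),(314,226),(408,240),(406,254),(225,99),(356,99),(398,255)]: print(uv,world('wrist',uv,.012,k).round(4))"
```

```text
rim [ 0.4291 -0.3021  0.068 ] shift [-0.0029 -0.0009  0.1502]
[[ 0.6278 -0.189 ]]
(313, 214) [ 0.4899 -0.3368  0.012 ]
(320, 205) [ 0.4962 -0.3276  0.012 ]
(314, 226) [ 0.4915 -0.3496  0.012 ]
(408, 240) [ 0.5865 -0.3661  0.012 ]
(406, 254) [ 0.5866 -0.3818  0.012 ]
(225, 99) [ 0.4081 -0.2283  0.012 ]
(356, 99) [ 0.5221 -0.2297  0.012 ]
(398, 255) [ 0.5786 -0.3828  0.012 ]
```

{"name": "apply_moves", "arguments": {"motion": [[[-0.0025,-0.001,0.05],0,1],[[-0.0025,-0.001,0.09],0,1],[[-0.0025,-0.001,0.12],0,1],[[-0.0025,-0.001,0.136],0,1],[[-0.0025,-0.001,0.136],0,1],[[-0.0025,-0.001,0.136],0,0.6],[[-0.0025,-0.001,0.136],0,0.4],[[-0.0025,-0.001,0.136],0,0.4],[[-0.0025,-0.001,0.136],0,0.4],[[-0.0025,-0.001,0.136],0,0.4],[[-0.0025,-0.001,0.136],0,0.4]], "force": 75}}

```text
time_s: 18.8
tool_pos: [0.4284, -0.303, 0.0297]
tcp_rot: [0.001, 0.711, 0.704, 0.0]
contact_force: [-2.1, 0.5, 6.8]
width: 0.0569
finger_force: 79.7
```

{"name": "apply_moves", "arguments": {"motion": [[[0,0,-0.04],0,0.4],[[0,0,-0.08],0,0.4],[[0.02,0.04,-0.08],0,0.4],[[0.045,0.08,-0.08],0,0.4],[[0.07,0.12,-0.08],0,0.4],[[0.095,0.16,-0.08],0,0.4],[[0.115,0.198,-0.08],0,0.4],[[0.115,0.198,-0.08],0,0.4],[[0.115,0.198,-0.05],0,0.4],[[0.115,0.198,-0.03],0,0.4],[[0.115,0.198,-0.018],0,0.4],[[0.115,0.198,-0.016],0,0.4],[[0.115,0.198,-0.016],0,0.4],[[0.115,0.198,-0.016],0,0.4]]}}

```text
time_s: 20.2
tool_pos: [0.6277, -0.1903, 0.0455]
tcp_rot: [0.001, 0.711, 0.703, 0.001]
contact_force: [0.6, 0.4, -7.7]
width: 0.0567
finger_force: 85.2
```

{"name": "apply_moves", "arguments": {"motion": [[[0,0,0.002],0,0.4],[[0,0,0.0035],0,0.4],[[0,0,0.0035],0,0.4],[[0,0,0.0035],0,0.4],[[0,0,0.0035],0,0.7],[[0,0,0.0035],0,1],[[0,0,0.0035],0,1],[[0,0,0.0035],0,1],[[0,0,-0.03],0,1],[[0,0,-0.07],0,1],[[0,0,-0.12],0,1],[[0,0,-0.12],0,1]]}}

```text
time_s: 21.4
tool_pos: [0.6305, -0.1918, 0.1715]
tcp_rot: [0.005, 0.711, 0.703, 0.003]
contact_force: [1.3, -0.0, -0.2]
width: 0.0855
finger_force: 0.0
```

{"name": "apply_moves", "arguments": {"motion": [[[0.488,-0.173,0],0,1],[[0.488,-0.173,0],0,1],[[0.488,-0.173,0],0,1],[[0.488,-0.173,0],0,1],[[0.488,-0.173,0],0,1],[[0.488,-0.173,0],0,1],[[0.488,-0.173,0],0,1],[[0.488,-0.173,0],0,1],[[0.488,-0.173,0],0,1],[[0.488,-0.173,0],0,1],[[0.488,-0.173,0],0,1],[[0.488,-0.173,0],0,1],[[0.488,-0.173,0],0,1],[[0.488,-0.173,0],0,1]]}}

```text
time_s: 22.8
tool_pos: [0.4597, 0.2981, 0.1643]
tcp_rot: [0.0, 0.711, 0.703, -0.0]
contact_force: [0.2, -0.3, 0.3]
width: 0.0854
finger_force: 0.0
```

```bash
python3 -c "
from h import *
hover('green')"
```

```text
22.85 [0.4598 0.2981 0.1644] ang -0.01277366855145989
mark [249.1, 177.1] 0.93 [0.4592 0.3043 0.028 ] shift [ 0.0061 -0.0007  0.1504]
mask [249.9, 180.2, 50.0, 59.8] 0.69
```

View pics/hov_green.png

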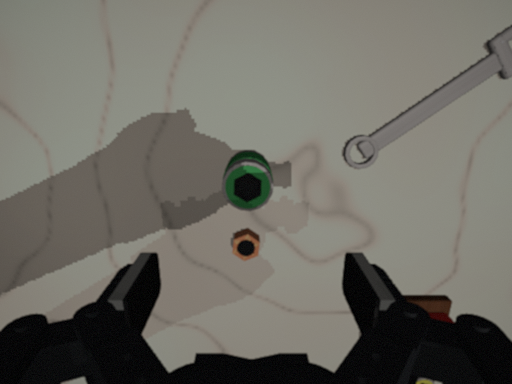

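Hover view: green rim at (248,187), the nut at (246,245), and the spanner well clear at (360,152).

```bash
python3 -c "
from h import *
rim('green',(248,187))"
```

```text
rim [0.4585 0.3037 0.056 ] shift [ 0.0052 -0.0013  0.1504]
```

Green is at (0.4588, 0.304). I grip at TCP z of about 0.020.

{"name": "apply_moves", "arguments": {"motion": [[[0.0055,-0.001,0.05],0,1],[[0.0055,-0.001,0.09],0,1],[[0.0055,-0.001,0.125],0,1],[[0.0055,-0.001,0.144],0,1],[[0.0055,-0.001,0.144],0,1],[[0.0055,-0.001,0.144],0,0.4],[[0.0055,-0.001,0.144],0,0.25],[[0.0055,-0.001,0.144],0,0.25],[[0.0055,-0.001,0.144],0,0.25],[[0.0055,-0.001,0.144],0,0.25],[[0.0055,-0.001,0.144],0,0.25],[[0.0055,-0.001,0.144],0,0.25]], "force": 50}}

```text
time_s: 24.15
tool_pos: [0.4585, 0.3059, 0.0219]
tcp_rot: [-0.0, 0.711, 0.704, 0.001]
contact_force: [-1.9, -0.4, 6.2]
width: 0.041
finger_force: 49.9
```

{"name": "apply_moves", "arguments": {"motion": [[[0,0,-0.04],0,0.25],[[0,0,-0.08],0,0.25],[[0,0,-0.12],0,0.25],[[-0.044,0.022,-0.12],0,0.25],[[-0.088,0.044,-0.12],0,0.25],[[-0.132,0.066,-0.12],0,0.25],[[-0.176,0.088,-0.12],0,0.25],[[-0.22,0.11,-0.12],0,0.25],[[-0.264,0.132,-0.12],0,0.25],[[-0.308,0.154,-0.12],0,0.25],[[-0.34,0.17,-0.12],0,0.25],[[-0.3515,0.174,-0.12],0,0.25],[[-0.3515,0.174,-0.12],0,0.25],[[-0.3515,0.174,-0.12],0,0.25],[[-0.3515,0.174,-0.12],0,0.25]]}}

```text
time_s: 25.65
tool_pos: [0.628, -0.0452, 0.1403]
tcp_rot: [-0.001, 0.71, 0.705, 0.0]
contact_force: [-0.4, 0.5, -2.6]
width: 0.0407
finger_force: 51.9
```

```bash
python3 -c "
from h import *
p,M,s=tool(); print(p,shift([.6288,-.0475,.0379],-.0104))"
```

```text
[ 0.62795769 -0.04515145  0.1402529 ] (array([-0.0025,  0.0009,  0.1023]), np.float64(0.003288962291931208))
```

{"name": "apply_moves", "arguments": {"motion": [[[-0.002,0.001,0.03],0,0.25],[[-0.002,0.001,0.06],0,0.25],[[-0.002,0.001,0.08],0,0.25],[[-0.002,0.001,0.095],0,0.25],[[-0.002,0.001,0.098],0,0.25],[[-0.002,0.001,0.098],0,0.25],[[-0.002,0.001,0.098],0,0.25],[[-0.002,0.001,0.098],0,0.25]]}}

```text
time_s: 26.45
tool_pos: [0.6302, -0.0498, 0.0435]
tcp_rot: [0.001, 0.711, 0.704, 0.001]
contact_force: [-0.5, -0.0, -2.5]
width: 0.0409
finger_force: 51.9
```

{"name": "apply_moves", "arguments": {"motion": [[[0.002,-0.001,0.004],0,0.25],[[0.002,-0.001,0.007],0,0.25],[[0.002,-0.001,0.007],0,0.25],[[0.002,-0.001,0.007],0,0.25],[[0.002,-0.001,0.007],0,0.25]]}}

```text
time_s: 26.95
tool_pos: [0.6285, -0.0479, 0.0353]
tcp_rot: [0.0, 0.711, 0.704, 0.0]
contact_force: [0.4, 0.3, -2.8]
width: 0.0412
finger_force: 51.9
```

Foot about 1.4 mm up. I lower the last bit, release, and back off to the high view over the bench.

{"name": "apply_moves", "arguments": {"motion": [[[0,0,0.0015],0,0.25],[[0,0,0.0015],0,0.25],[[0,0,0.0015],0,0.25],[[0,0,0.0015],0,0.6],[[0,0,0.0015],0,1],[[0,0,0.0015],0,1],[[0,0,0.0015],0,1],[[0,0,-0.03],0,1],[[0,0,-0.07],0,1],[[0,0,-0.12],0,1],[[0.02,-0.02,-0.17],0,1],[[0.04,-0.04,-0.21],0,1],[[0.06,-0.05,-0.25],0,1],[[0.08,-0.05,-0.29],0,1],[[0.08,-0.05,-0.31],0,1],[[0.08,-0.05,-0.31],0,1],[[0.08,-0.05,-0.31],0,1],[[0.08,-0.05,-0.31],0,1]]}}

```text
time_s: 28.75
tool_pos: [0.5786, 0.0322, 0.3439]
tcp_rot: [-0.001, 0.711, 0.703, -0.001]
contact_force: [-0.1, -0.8, -0.6]
width: 0.0854
finger_force: 0.0
```

Run:
```python
from h import *
p,M,s=tool(); print(p,s['time_s'])
k=eyes.calibration('wrist'); im=eyes.read_camera('wrist'); L=np.load('board.npz')['L']
np.savez('fin.npz',im=im,K=k['intrinsics'],P=k['pose'])
b=im[:,:,::-1].copy()
for n,l in zip(['yellow','blue','green','orange','white'],L):
    m=spotter.mark_of('wrist',f'socket_{n}_center')[:1]
    if m: print(n,m[0]['score'],(world('wrist',m[0]['position'],.012+H[n]/2000,k)[:2]-l).round(4))
    c=proj(k,[*l,.012+H[n]/1000]); print('rim expected',c.round(1)); b[int(c[1]+.5),int(c[0]+.5)]=(255,0,255)
u0,v0=(proj(k,[*L[2],.05])-[130,150]).astype(int); u0=max(u0,0);v0=max(v0,0)
cr=b[v0:v0+300,u0:u0+260]; print(u0,v0); cv2.imwrite('pics/fin.png',cv2.resize(cr,None,fx=2,fy=2,interpolation=cv2.INTER_NEAREST))
```

```text
[0.57858977 0.0322482  0.34392964] 28.75
yellow 0.61 [ 0.003  -0.0019]
rim expected [290. 107.]
blue 0.63 [0.0012 0.0026]
rim expected [288.6 161.3]
green 0.96 [ 0.0029 -0.0011]
rim expected [287.2 211.6]
orange 0.66 [ 0.0011 -0.0052]
rim expected [286.  258.5]
white 0.72 [ 0.0014 -0.0025]
rim expected [284.8 302.2]
155 57
```

View pics/fin.png

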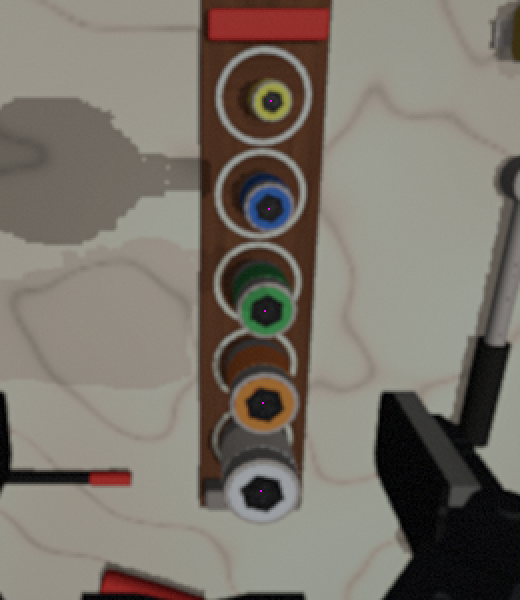

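The check image shows all five sockets upright, in order from red to grey. Each mouth centre sits within about 1 px of where a centred socket's should be. I hand in.

```bash
python3 -c "
from station import order
print(order.hand_in())"
```

```text
the job is handed in; nothing more can be done
None
```

All five sockets stand upright, mouth up, on their rings in size order from the red block (yellow, blue, green, orange, white), each mouth within about 1 px of centred in the last picture; I handed the job in at about 29 s, and no verdict came back.

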